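Scoop a spool out from under the shelf lip

TASK

The black spool has slid under the overhang of the low clear shelf. Pick up the flat scoop by its yellow grip, slide it in under the shelf lip so that the black spool rides up onto the blade while still under the shelf, and bring it out: leave the scoop lying flat on the bench with the spool resting flat on its blade, wholly out from under the shelf. Leave the orange spool where it lies.

Things in the scene. Friction and masses are not known exactly. Their poses are not given: they have to be found in the camera images.
- scoop: Flat steel scoop, 180 g, on the bench. Origin: underside, below its yellow grip; x to the nose, z up. Grip block centred over the origin: 44 mm long (x), 16 wide (y), 6 to 58 mm high; pinch across y from above. Blade x 60 to 155 mm (nose), 90 wide, 2.5 thick, nose open; side walls 12 mm high (85 clear) end at x 145; back wall 14 high at x 61. Strip 22 wide, 6 thick joins grip and blade.
- shelf: Low fixed shelf, 340 mm wide (y), 160 deep, clear top 55 to 63 mm high, open front. Origin: on the bench below mid front face of its lip; x points in under it, away from the robot. Aluminium lip 8 mm thick, 44 to 68 mm high. Side walls 8 mm thick at y +-166. Backstop bar under it: 18 mm high, front face at x 85. Spools lie near y +75 and -75, x 45 to 54, either way round; loose reel frame on top.
- black_spool: Spool to collect: black, pale dots on top, loose, 55 to 115 g, 58 mm across, 24 high. Origin: centre of underside. Foot 24 mm across; from it the underside slopes up to the full 58 mm at 6 mm height, so a blade pushed along the bench runs in below. It slides back until its rim meets the backstop, then climbs onto the blade as the nose goes on to the backstop (a few N).
- orange_spool: The same spool in orange with black dots on top, to be left where it lies. Origin: centre of its underside.

How it is judged:
By the outcome, as a careful person would: the job done as asked, in the order asked, and still so for the second after the job is handed in, with the robot touching nothing.
It also fails if it takes over 54 s, if anything falls off the work surface, if the arm or the gripper's body presses on something with over 40 N, if the wrist force passes 120 N, or if a joint passes its speed limit or range.

ROBOT

A 6-joint arm with a two-finger parallel gripper is mounted at the origin on the work surface. World frame = base frame: x ahead of the robot, y to its left, z up, the work surface at z = 0. Lengths are in m, angles in rad, forces in N, time in s.
With the tool pointing down it reaches from about 0.3 to 0.775 m from the base axis. Payload 14.6 kg.
Tool frame: the origin (TCP) lies on the centre line of the jaws, within the pads' length; the fingertips stand 25 mm ahead of it and the grasp point (between the pads) lies 6 mm ahead of it (ctrl.tip_reach is the distance from the TCP to the fingertips, in m); z points along the fingers, y is the line along which they close (so a half turn about z gives the same grasp; the last joint's range is limited). The gripper opens to 94 mm and grips with 3 to 60 N. Pads are 16 mm wide; open, the fingers measure 119 mm over their backs; the gripper's body (75 mm by 177 mm) begins 78 mm behind the grasp point.
Start: joints at [1.198, 0.3, 1.521, -0, 1.321, -0.067], TCP at [0.166, 0.524, 0.23] pointing down, gripper open.
Joint ranges: [-3.03, 3.03], [-0.79, 2.21], [0.23, 2.52], [-1.04, 4.18], [0, 3.07], [-2.55, 2.55]. Speed limits (rad/s): [2.22, 2.22, 2.57, 3.14, 3.14, 3.14].

INTERFACE

Orientations are given as [roll, pitch, yaw] about the fixed x, y, z axes, in that order (R = Rz(yaw) Ry(pitch) Rx(roll)).
In Python, from station import ctrl gives the robot as it stands. The module is installed in compiled form; this text tells all that it offers.
- The arm moves only by the tool apply_moves, never from a script. Its argument "deltas" is a list of rows, each a list of 7 numbers: the closure in counts, from 0 (fully open) to 255 (shut), then the shift along the world's x, y, z in cm, then the turn, a rotation vector about the world's x, y, z in rad. In form: [[jaw, tx, ty, tz, ax, ay, az], ...]. A call has 1 to 10 rows; each row shifts and turns the commanded pose from where the row before left it; what a row does not reach is not made up. A row lasts 1/10 s, in which the tool goes at most 50 mm and 8.59 degrees, less where a joint would pass 70% of its speed; a pose out of reach is approached as far as the arm can. A call with a gripper value outside its range is refused whole. The fingers move at their own pace and stop on an object; "grip_force" is the grip in N (left out, the last holds). Time passes only in rows, so rows that do not move let the fingers close. It gives the time, the measured TCP pose, the force, the opening and the grip force at its end, in the units of the state.
- ctrl.get_obs(): the state, without advancing time (a new reading comes with each control period).
- ctrl.camera(name): name is "side" or "top" or "wrist"; returns a dict with "img" (400x640x3 uint8, red, green, blue), "K" (3x3 intrinsics, pixels), "pose" (4x4, takes a point from camera to world coordinates); the wrist camera has in their place "hand_eye" (4x4, takes a point from camera to tool coordinates, whose origin is the TCP and whose axes are the flange's). Camera axes: x right, y up, looking along -z (the intrinsics and any distortion apply to the point x, -y, -z); pixel columns grow to the right and rows downward; lengths in m; the calibration is good to about 2 mm. A picture is of the moment at which its call begins: read the wrist's pose just before it. There is no depth.
- ctrl.hand_in(): hands the job in; it is judged then, once.
The state is a dict: "time_s": time; "qpos": joint angles; "joint_vel": joint speeds; "tau": joint torques, N m; "ee_pos": TCP position; "eef_rot": TCP orientation; "force": force on the tool from outside, world axes, zero at the start; "moment": the same for the moment, N m; "grip_width": finger opening in m; "grip_force": force on a finger pad.
Only numpy, scipy, OpenCV 4.12 (cv2) and the standard library are available. Lean on these libraries where they do the work, as an engineer would, in place of code of your own. Each camera call takes 0.05 s, during which the arm holds its last target. There are 200 camera calls.

## Working session

There is one attempt and no reset: what is moved stays moved. The work goes in short steps, Python scripts to look and compute and a tool call to move; the robot and the scene stay as the last step left them, time stands still between calls to the robot, and variables do not carry over. Pictures are saved under pics/ and viewed, at most 10 in all, crops included, and the job is handed in when it is done.

Besides the shell and the picture viewer there is one more tool, called after "Call:" by a JSON object that holds its "api" and its "payload". apply_moves: Moves the arm, as the interface text tells. Its arguments: {"type":"object","properties":{"deltas":{"type":"array"},"grip_force":{"type":"number"}},"required":["deltas"]}

```bash
mkdir -p pics; python3 - <<'E'
from station import ctrl
import cv2,numpy as np
for n in("top","side"):
    c=ctrl.camera(n);cv2.imwrite(f"pics/{n}0.png",c["img"][:,:,::-1]);print(n,c["K"].round(1).tolist(),c["pose"].round(4).tolist(),[k for k in c])
o=ctrl.get_obs();print(o)
E
```

```text
top [[477.8, 0.0, 317.8], [0.0, 477.8, 203.9], [0.0, 0.0, 1.0]] [[0.0029, 0.9929, -0.1192, 0.4648], [-1.0, 0.0018, -0.0093, -0.04], [-0.009, 0.1192, 0.9928, 0.744], [0.0, 0.0, 0.0, 1.0]] ['img', 'K', 'pose']
side [[388.4, 0.0, 316.7], [0.0, 388.4, 197.6], [0.0, 0.0, 1.0]] [[-0.7192, 0.341, -0.6053, 0.1641], [-0.6948, -0.352, 0.6272, 0.3654], [0.0008, 0.8717, 0.4901, 0.382], [0.0, 0.0, 0.0, 1.0]] ['img', 'K', 'pose']
{'time_s': 0.1, 'qpos': array([ 1.19841310e+00,  3.00391804e-01,  1.52152456e+00, -3.27392715e-05,
        1.32070008e+00, -6.66077138e-02]), 'joint_vel': array([ 0.00084126, -0.00024172, -0.00165543, -0.0010679 ,  0.0008442 ,
        0.00080961]), 'tau': array([ 2.36034393e-03, -5.32644439e+01, -3.53288376e+01,  7.10271858e-02,
        2.34202738e-02, -5.48338028e-05]), 'ee_pos': array([0.16550462, 0.52428412, 0.22995372]), 'eef_rot': array([-3.14056902e+00, -3.64998459e-05,  2.83582524e+00]), 'force': array([-0.26436138, -0.96084457, -0.73169059]), 'moment': array([-0.04056085, -0.01480096,  0.05999504]), 'grip_force': 0.0, 'grip_width': 0.09380835804826292}
```

View pics/top0.png

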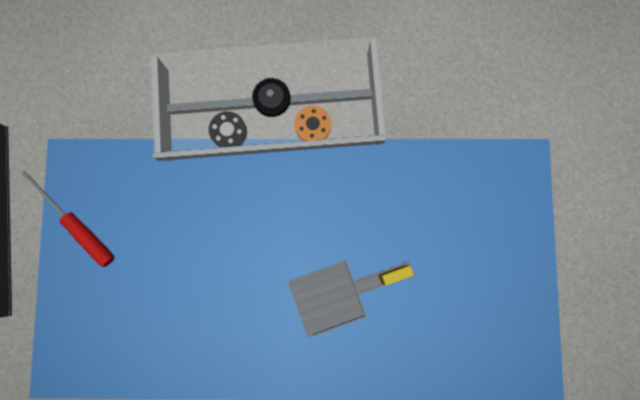

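View pics/side0.png

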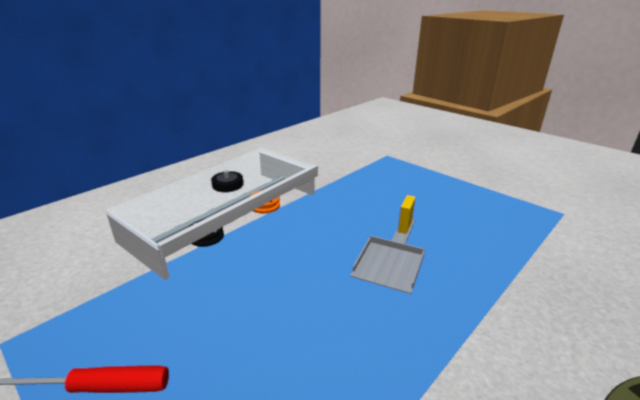

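The top view looks along the shelf with world +x up and +y left. The black spool (pale dots) is at about (228,130), the orange one at (313,123), and the reel frame on the shelf at (271,97). The scoop's yellow grip is at (397,274), with the blade centre at about (328,298) and the nose pointing left. The lip runs from (155,156) to (384,140).

```bash
cat > h.py <<'E'
import cv2,numpy as np
from station import ctrl
def ray(c,uv,z,pose=None):
    P=c["pose"] if pose is None else pose
    uv=np.atleast_2d(np.array(uv,float)); K=c["K"]
    d=np.c_[(uv[:,0]-K[0,2])/K[0,0],-(uv[:,1]-K[1,2])/K[1,1],-np.ones(len(uv))]@P[:3,:3].T
    o=P[:3,3]; return o+d*((z-o[2])/d[:,2])[:,None]
def blobs(m,amin=60):
    cs,_=cv2.findContours(m.astype(np.uint8),cv2.RETR_EXTERNAL,cv2.CHAIN_APPROX_NONE)
    return sorted([c[:,0] for c in cs if cv2.contourArea(c)>=amin],key=len,reverse=True)
E
python3 - <<'E'
from h import *
np.set_printoptions(precision=4,suppress=True)
c=ctrl.camera("top");im=c["img"];hsv=cv2.cvtColor(im,cv2.COLOR_RGB2HSV);H,S,V=cv2.split(hsv)
y=blobs((H>20)&(H<35)&(S>150)&(V>120))[0]
print("yellow px",cv2.minAreaRect(y)); print("yellow box pts z.058",ray(c,cv2.boxPoints(cv2.minAreaRect(y)),.058)[:,:2])
roi=np.zeros(H.shape,bool);roi[200:380,250:380]=1
b=blobs((S<90)&roi)[0];ap=cv2.approxPolyDP(b,4,True)[:,0];print("blade poly",ap.tolist());print(ray(c,ap,.012)[:,:2])
o=blobs((H>5)&(H<18)&(S>150)&(V>100));
for q in o[:2]:
    (u,v),r=cv2.minEnclosingCircle(q);print("orange",u,v,r,ray(c,(u,v),.024))
roi=np.zeros(H.shape,bool);roi[105:150,195:250]=1
k=blobs((V<90)&roi)[0];print("black",cv2.minEnclosingCircle(k),ray(c,cv2.minEnclosingCircle(k)[0],.024))
# lip front edge: boundary to blue / outer corners
pts=[]
for u in range(175,370,15):
    col=im[135:175,u].astype(int); g=col.sum(1); print(u,[int(x) for x in g[::1]][:30]) if u in(190,310) else 0
cv2.imwrite("pics/z.png",cv2.resize(im[30:170,140:400,::-1],None,fx=3,fy=3,interpolation=cv2.INTER_CUBIC))
E
```

```text
yellow px ((396.8467102050781, 274.8284606933594), (10.166854858398438, 29.731645584106445), 70.01689147949219)
yellow box pts z.058 [[ 0.4456 -0.1238]
 [ 0.46   -0.1637]
 [ 0.4466 -0.1683]
 [ 0.4322 -0.1285]]
blade poly [[379, 272], [354, 281], [345, 260], [289, 280], [306, 335], [365, 317], [359, 295], [379, 287]]
[[ 0.449  -0.1262]
 [ 0.4354 -0.0883]
 [ 0.4669 -0.0748]
 [ 0.4365  0.0101]
 [ 0.3554 -0.0161]
 [ 0.3821 -0.1044]
 [ 0.4145 -0.0957]
 [ 0.4265 -0.126 ]]
orange 312.521728515625 123.9565200805664 17.403636932373047 [[ 0.676  -0.0248  0.024 ]]
black ((227.3975830078125, 130.19879150390625), 18.870752334594727) [[0.666  0.1071 0.024 ]]
190 [489, 490, 486, 475, 452, 441, 438, 439, 440, 440, 439, 439, 442, 429, 410, 439, 477, 493, 491, 453, 355, 249, 247, 321, 379, 403, 401, 403, 405, 402]
310 [263, 284, 333, 381, 404, 433, 468, 484, 490, 481, 406, 295, 236, 258, 349, 404, 412, 411, 415, 411, 413, 410, 414, 413, 413, 415, 414, 414, 415, 415]
```

View pics/z.png

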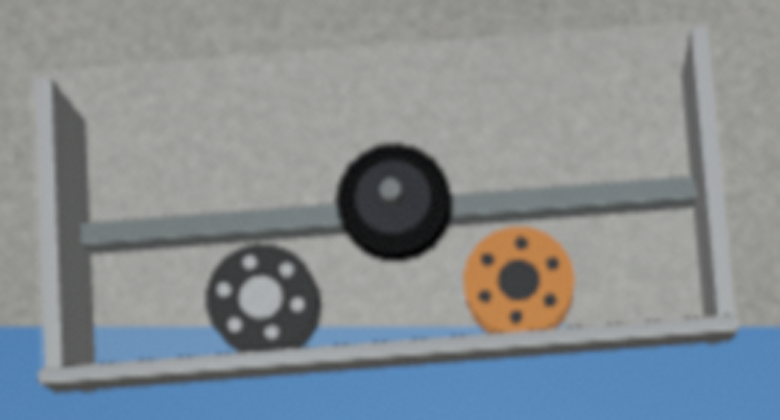

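The crop shows the black hub at full-image (226.7,129.0), the orange hub at (313,123.3), and the lip's front top edge through about (190,154.3) and (310,144.8).

```bash
python3 - <<'E'
from h import *
np.set_printoptions(precision=4,suppress=True)
c=ctrl.camera("top");im=c["img"].astype(float).sum(2)
p=[]
for u in range(175,371,5):
    g=cv2.GaussianBlur(im[:,u:u+1],(1,3),0)[:,0]; r0=round(154.3-(u-190)*.079)-8
    d=np.diff(g[r0:r0+16]);k=d.argmin();p.append((u,r0+k+.5))
p=np.array(p);P=ray(c,p,.068);f=np.polyfit(P[:,1],P[:,0],1)
for _ in range(2):
    e=np.abs(np.polyval(f,P[:,1])-P[:,0]);f=np.polyfit(P[e<.003][:,1],P[e<.003][:,0],1)
print("lip x=",f,"shelf yaw",np.arctan(-f[0]),(e<.003).sum())
yaw=np.arctan(-f[0]);X=np.array([np.cos(yaw),np.sin(yaw)])
# outer side corners of lip front top edge
e=ray(c,[(155.5,157.5),(384.5,141)],.068)[:,:2];print("ends",e,np.linalg.norm(e[0]-e[1]))
for n,uv in(("black",(226.7,129)),("orange",(313,123.3))):
    q=ray(c,uv,.024)[0,:2]; print(n,q,"depth in shelf",(q-[f[1],0])@X)
# backstop front top edge px
q=ray(c,[(170,111.5),(370,98)],.018)[:,:2];print("backstop depth",(q-[f[1],0])@X)
E
```

```text
lip x= [-0.0793  0.6291] shelf yaw 0.07916514443527002 40
ends [[ 0.6132  0.2012]
 [ 0.6378 -0.1299]] 0.33202388995477516
black [0.6679 0.1082] depth in shelf 0.04730416916572407
orange [ 0.677  -0.0255] depth in shelf 0.045814352041018636
backstop depth [0.0843 0.0813]
```

Call:
{"api": "apply_moves", "payload": {"deltas": [[0,1.75,-4.19,0,0,0,-0.058],[0,1.75,-4.19,0,0,0,-0.058],[0,1.75,-4.19,0,0,0,-0.058],[0,1.75,-4.19,0,0,0,-0.058],[0,1.75,-4.19,0,0,0,-0.058],[0,1.75,-4.19,0,0,0,-0.058],[0,1.75,-4.19,0,0,0,-0.058],[0,1.75,-4.19,0,0,0,-0.058]]}}

```text
time_s: 1.0
ee_pos: [0.3057, 0.1876, 0.2306]
eef_rot: [3.141, 0.0, 2.37]
force: [0.6, 0.5, -0.2]
grip_width: 0.0943
grip_force: 0.0
```

Call:
{"api": "apply_moves", "payload": {"deltas": [[0,1.75,-4.19,0,0,0,-0.058],[0,1.75,-4.19,0,0,0,-0.058],[0,1.75,-4.19,0,0,0,-0.058],[0,1.75,-4.19,-1,0,0,-0.058],[0,1.75,-4.19,-1,0,0,-0.058],[0,1.75,-4.19,-1,0,0,-0.058],[0,1.75,-4.19,-2,0,0,-0.058],[0,1.75,-4.19,-2,0,0,-0.058],[0,0,0,0,0,0,0],[0,0,0,0,0,0,0]]}}

```text
time_s: 2.0
ee_pos: [0.4453, -0.1463, 0.1597]
eef_rot: [-3.14, -0.001, 1.907]
force: [-0.4, 0.1, 0.1]
grip_width: 0.0936
grip_force: 0.0
```

```bash
python3 - <<'E'
from h import *
from scipy.spatial.transform import Rotation as R
np.set_printoptions(precision=4,suppress=True)
o=ctrl.get_obs();print(o["time_s"],o["ee_pos"],o["eef_rot"])
c=ctrl.camera("wrist");T=np.eye(4);T[:3,:3]=R.from_euler("xyz",o["eef_rot"]).as_matrix();T[:3,3]=o["ee_pos"]
P=T@c["hand_eye"];im=c["img"];cv2.imwrite("pics/w1.png",im[:,:,::-1])
H,S,V=cv2.split(cv2.cvtColor(im,cv2.COLOR_RGB2HSV))
for y in blobs((H>20)&(H<35)&(S>150)&(V>100))[:2]:
    r=cv2.minAreaRect(y);print(r);b=ray(c,cv2.boxPoints(r),.058,P)[:,:2];print(b,b.mean(0))
E
```

```text
2.0 [ 0.4453 -0.1463  0.1597] [-3.1403 -0.0013  1.9066]
((317.5, 200.5), (15.0, 45.0), 0.0)
[[ 0.4448 -0.1694]
 [ 0.4305 -0.1278]
 [ 0.4435 -0.1232]
 [ 0.4584 -0.1646]] [ 0.4443 -0.1462]
```

View pics/w1.png

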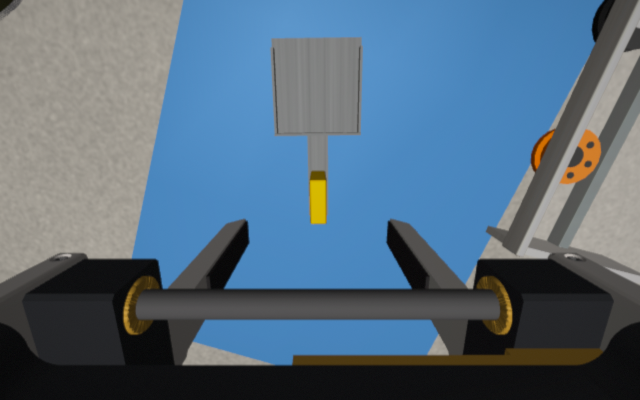

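The grip sits centred between the fingers at (318,200), aligned to within a degree. I'll descend and close.

Call:
{"api": "apply_moves", "payload": {"deltas": [[0,-0.05,0,-3.5,0,0,0],[0,0,0,-3.5,0,0,0],[0,0,0,-3,0,0,0],[0,0,0,-1.5,0,0,0],[0,0,0,-0.6,0,0,0],[120,0,0,0,0,0,0],[255,0,0,0,0,0,0],[255,0,0,0,0,0,0],[255,0,0,0,0,0,0],[255,0,0,0,0,0,0]], "grip_force": 50}}

```text
time_s: 3.05
ee_pos: [0.4453, -0.146, 0.0399]
eef_rot: [3.141, 0.0, 1.908]
force: [-0.1, -0.5, -0.3]
grip_width: 0.0575
grip_force: 0.0
```

Call:
{"api": "apply_moves", "payload": {"deltas": [[255,0,0,0,0,0,0],[255,0,0,0,0,0,0],[255,0,0,0,0,0,0],[255,0,0,0.5,0,0,0],[255,0,0,1,0,0,0],[255,0,0,0.5,0,0,0],[255,0,0,0,0,0,0]]}}

```text
time_s: 3.75
ee_pos: [0.4455, -0.1461, 0.0604]
eef_rot: [3.14, 0.001, 1.908]
force: [-0.0, 1.1, -2.6]
grip_width: 0.016
grip_force: 50.0
```

Call:
{"api": "apply_moves", "payload": {"deltas": [[255,-0.08,1.7,0,0,0,-0.06],[255,-0.08,1.7,0,0,0,-0.131],[255,-0.08,1.7,0,0,0,-0.131],[255,-0.08,1.7,0,0,0,-0.131],[255,-0.08,1.7,0,0,0,-0.131],[255,-0.08,1.7,0,0,0,-0.131],[255,-0.08,1.7,0,0,0,-0.131],[255,-0.08,1.7,0,0,0,-0.131]]}}

```text
time_s: 4.55
ee_pos: [0.4384, -0.0092, 0.0593]
eef_rot: [-3.141, 0.0, 0.925]
force: [-0.9, 0.6, -2.6]
grip_width: 0.0158
grip_force: 50.0
```

Call:
{"api": "apply_moves", "payload": {"deltas": [[255,-0.08,1.7,0,0,0,-0.131],[255,-0.08,1.7,0,0,0,-0.131],[255,-0.08,1.7,0,0,0,-0.131],[255,-0.08,1.7,0,0,0,-0.131],[255,-0.08,1.7,0,0,0,-0.131],[255,-0.08,1.6,0,0,0,-0.131],[255,0,0,0,0,0,-0.067],[255,0,0,0,0,0,0],[255,0,0,0,0,0,0]]}}

```text
time_s: 5.45
ee_pos: [0.4338, 0.0909, 0.0594]
eef_rot: [3.142, 0.0, 0.08]
force: [-0.2, -0.1, -1.8]
grip_width: 0.0156
grip_force: 50.0
```

```bash
python3 - <<'E'
from h import *
o=ctrl.get_obs();print(o["time_s"],o["ee_pos"],o["eef_rot"],o["qpos"].round(2))
s=ctrl.camera("side")["img"];t=ctrl.camera("top")["img"]
a=cv2.resize(t[60:320,140:440],None,fx=1.3,fy=1.3);b=cv2.resize(s[130:330,80:480],None,fx=1.0,fy=1.0)
h=max(len(a),len(b));f=np.zeros((h,a.shape[1]+b.shape[1],3),np.uint8);f[:len(a),:a.shape[1]]=a;f[:len(b),a.shape[1]:]=b
cv2.imwrite("pics/a2.png",f[:,:,::-1])
E
```

```text
5.45 [0.43377176 0.09092513 0.05935655] [3.14153517e+00 2.83088383e-04 7.99590476e-02] [ 0.12  0.3   1.97 -0.    0.87  1.61]
```

View pics/a2.png

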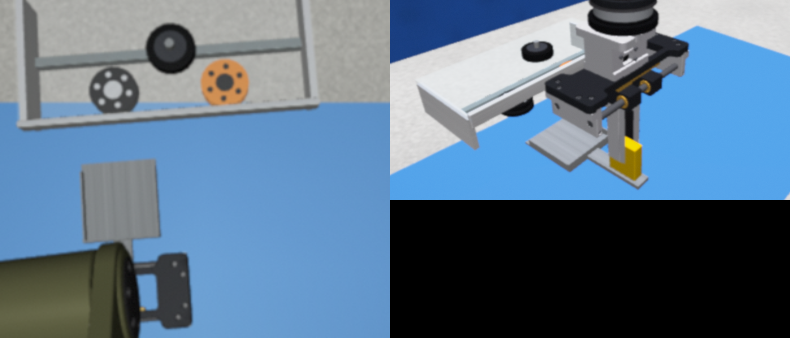

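The blade now points at the black spool: nose edge at crop (82–156,161), spool at (113,90). I'll lower it to the bench.

Call:
{"api": "apply_moves", "payload": {"deltas": [[255,0,0,-0.8,0,0,0],[255,0,0,-0.7,0,0,0],[255,0,0,-0.3,0,0,0],[255,0,0,0,0,0,0],[255,0,0,0,0,0,0]]}}

```text
time_s: 6.05
ee_pos: [0.4388, 0.0913, 0.0462]
eef_rot: [-3.141, -0.013, 0.079]
force: [-2.7, -2.9, 56.8]
grip_width: 0.0153
grip_force: 50.0
```

```bash
python3 - <<'E'
from h import *
np.set_printoptions(precision=4,suppress=True)
o=ctrl.get_obs();print(o["ee_pos"],o["force"],o["moment"])
c=ctrl.camera("top");im=c["img"];H,S,V=cv2.split(cv2.cvtColor(im,cv2.COLOR_RGB2HSV))
roi=np.zeros(H.shape,bool);roi[175:243,190:275]=1
b=blobs((S<100)&roi)[0];r=cv2.boxPoints(cv2.minAreaRect(b));print(r);P=ray(c,r,.006)[:,:2];print(P)
q=cv2.approxPolyDP(b,4,True)[:,0];print(q.tolist());print(ray(c,q,.006)[:,:2])
E
```

```text
[0.4388 0.0913 0.0462] [-2.651  -2.8879 56.7551] [-0.5044  0.4075  0.1233]
[[200.5162 184.3242]
 [260.2668 181.3367]
 [263.2868 241.7357]
 [203.5362 244.7232]]
[[0.584  0.1507]
 [0.5889 0.0571]
 [0.4945 0.0508]
 [0.4897 0.143 ]]
[[259, 182], [203, 186], [204, 242], [263, 241]]
[[0.5878 0.059 ]
 [0.5814 0.1467]
 [0.4939 0.1424]
 [0.4956 0.0512]]
```

Call:
{"api": "apply_moves", "payload": {"deltas": [[255,0,0,0.5,0,0,0],[255,0,0,0,0,0,0]]}}

```text
time_s: 6.3
ee_pos: [0.4345, 0.091, 0.047]
eef_rot: [-3.141, -0.002, 0.078]
force: [-1.7, -0.1, 4.5]
grip_width: 0.0157
grip_force: 50.0
```

```bash
python3 - <<'E'
from h import *
o=ctrl.get_obs();print(o["ee_pos"],o["eef_rot"],o["force"],o["moment"],o["qpos"])
s=ctrl.camera("side")["img"]
cv2.imwrite("pics/s3.png",cv2.resize(s[130:350,180:480,::-1],None,fx=2.5,fy=2.5))
E
```

```text
[0.43454696 0.09095947 0.04700658] [-3.14149815e+00 -2.18672007e-03  7.81001667e-02] [-1.74657995 -0.05600496  4.51386711] [-0.03656625 -0.51734977 -0.00814746] [ 1.23811475e-01  3.28744796e-01  1.97578414e+00 -7.44544983e-06
  8.34874966e-01  1.61651252e+00]
```

View pics/s3.png

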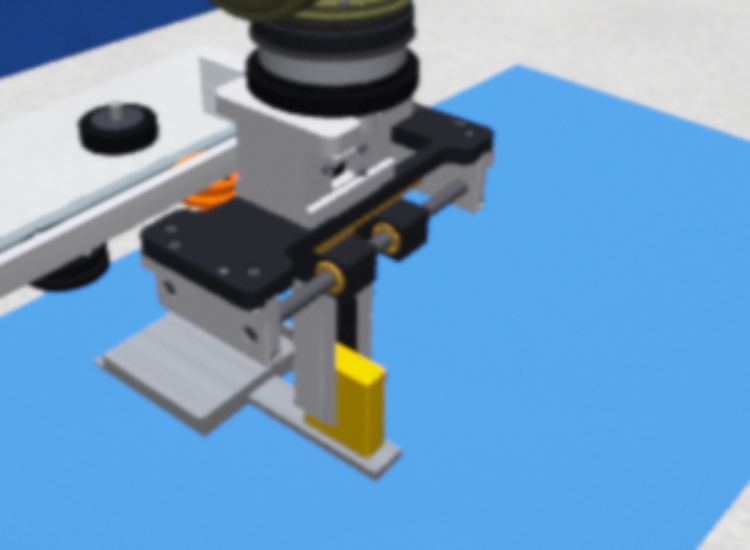

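The side view shows the scoop pitched slightly nose-down in the grip: nose at (97,362) on the bench, tail raised at (375,475). I'll release it to lie flat, regrasp lower and slide it along the bench without lifting.

Call:
{"api": "apply_moves", "payload": {"deltas": [[140,0,0,0,0,0,0],[140,0,0,0,0,0,0],[140,0,0,0,0,0,0],[140,0,0,-0.5,0,0,0],[140,0,0,-0.4,0,0,0],[140,0,0,0,0,0,0],[140,0,0,0,0,0,0]]}}

```text
time_s: 7.05
ee_pos: [0.4338, 0.0911, 0.0372]
eef_rot: [3.142, 0.001, 0.078]
force: [0.6, 0.5, 0.4]
grip_width: 0.0422
grip_force: 0.0
```

Call:
{"api": "apply_moves", "payload": {"deltas": [[255,0,0,0,0,0,0],[255,0,0,0,0,0,0],[255,0,0,0,0,0,0],[255,0,0,0,0,0,0],[255,0,0,0,0,0,0],[255,0,0,0,0,0,0]], "grip_force": 55}}

```text
time_s: 7.65
ee_pos: [0.4339, 0.0911, 0.0375]
eef_rot: [-3.142, -0.0, 0.078]
force: [0.0, -0.8, 2.7]
grip_width: 0.0153
grip_force: 55.0
```

```bash
python3 - <<'E'
from h import *
np.set_printoptions(precision=4,suppress=True)
o=ctrl.get_obs();print(o["time_s"],o["ee_pos"],o["eef_rot"],o["force"],o["moment"])
c=ctrl.camera("top");im=c["img"];H,S,V=cv2.split(cv2.cvtColor(im,cv2.COLOR_RGB2HSV))
roi=np.zeros(H.shape,bool);roi[175:243,190:275]=1
b=blobs((S<100)&roi)[0]
q=cv2.approxPolyDP(b,4,True)[:,0];print(q.tolist());print(ray(c,q,.006)[:,:2])
E
```

```text
7.65 [0.4339 0.0911 0.0375] [-3.1416 -0.0001  0.0777] [ 0.0178 -0.7556  2.6653] [-0.0649  0.2203 -0.0104]
[[259, 184], [203, 189], [204, 242], [263, 242]]
[[0.5847 0.059 ]
 [0.5766 0.1466]
 [0.4939 0.1424]
 [0.4941 0.0512]]
```

Call:
{"api": "apply_moves", "payload": {"deltas": [[255,0.5,0.04,0,0,0,0],[255,0.8,0.06,0,0,0,0],[255,0.8,0.06,0,0,0,0],[255,0.8,0.06,0,0,0,0],[255,0.8,0.06,0,0,0,0],[255,0.8,0.06,0,0,0,0],[255,0.5,0.04,0,0,0,0],[255,0.5,0.04,0,0,0,0],[255,0.5,0.04,0,0,0,0]]}}

```text
time_s: 8.6
ee_pos: [0.4941, 0.0957, 0.0375]
eef_rot: [-3.142, 0.001, 0.078]
force: [-6.2, -0.6, 7.1]
grip_width: 0.0156
grip_force: 55.0
```

Call:
{"api": "apply_moves", "payload": {"deltas": [[255,0.4,0.03,0,0,0,0],[255,0.4,0.03,0,0,0,0],[255,0.4,0.03,0,0,0,0],[255,0.4,0.03,0,0,0,0],[255,0.4,0.03,0,0,0,0],[255,0.4,0.03,0,0,0,0]]}}

```text
time_s: 9.2
ee_pos: [0.5179, 0.0975, 0.0375]
eef_rot: [-3.142, 0.001, 0.078]
force: [-7.3, -0.6, 8.6]
grip_width: 0.0159
grip_force: 55.0
```

```bash
python3 - <<'E'
from h import *
o=ctrl.get_obs();print(o["time_s"],o["ee_pos"],o["eef_rot"],o["force"])
t=ctrl.camera("top")["img"]
cv2.imwrite("pics/t4.png",cv2.resize(t[60:230,140:400,::-1],None,fx=3,fy=3,interpolation=cv2.INTER_CUBIC))
E
```

```text
9.2 [0.51786359 0.09751752 0.03754154] [-3.14155962e+00  1.13186007e-03  7.78391295e-02] [-7.34626117 -0.62656167  8.62787879]
```

View pics/t4.png

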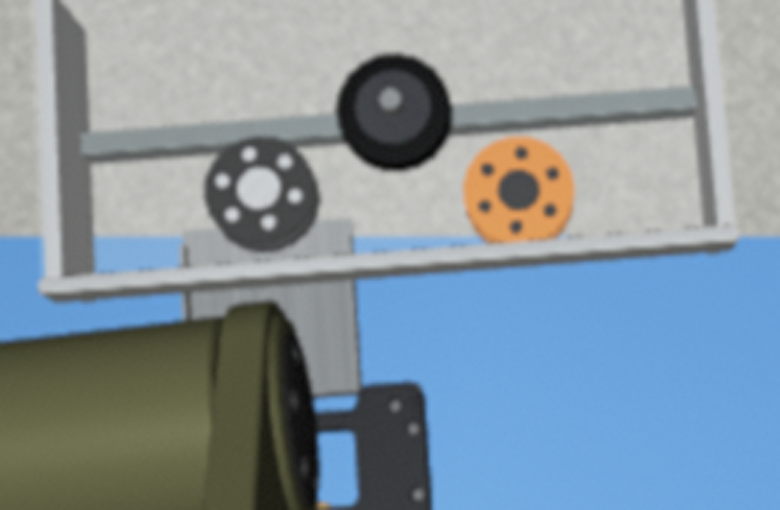

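The spool (258,188) is being pushed back against the backstop. The nose edge at row ~225 spans 182–354, so the spool is well centred on it. Continuing.

Call:
{"api": "apply_moves", "payload": {"deltas": [[255,0.4,0.03,0,0,0,0],[255,0.4,0.03,0,0,0,0],[255,0.4,0.03,0,0,0,0],[255,0.4,0.03,0,0,0,0],[255,0.4,0.03,0,0,0,0],[255,0.4,0.03,0,0,0,0],[255,0.4,0.03,0,0,0,0]]}}

```text
time_s: 9.95
ee_pos: [0.5459, 0.0996, 0.0375]
eef_rot: [-3.142, 0.001, 0.078]
force: [-7.7, -0.6, 8.3]
grip_width: 0.0156
grip_force: 55.0
```

Call:
{"api": "apply_moves", "payload": {"deltas": [[255,0.3,0.02,0,0,0,0],[255,0.2,0.02,0,0,0,0],[255,0,0,0,0,0,0]]}}

```text
time_s: 10.25
ee_pos: [0.5511, 0.1, 0.0375]
eef_rot: [-3.142, 0.0, 0.078]
force: [-4.6, 0.1, 5.2]
grip_width: 0.0158
grip_force: 55.0
```

```bash
python3 - <<'E'
from h import *
o=ctrl.get_obs();print(o["time_s"],o["ee_pos"],o["eef_rot"],o["force"])
t=ctrl.camera("top")["img"]
cv2.imwrite("pics/t5.png",cv2.resize(t[60:200,180:340,::-1],None,fx=4,fy=4,interpolation=cv2.INTER_CUBIC))
E
```

```text
10.25 [0.55114668 0.10002204 0.03753451] [-3.14157417e+00  1.47436197e-04  7.78505084e-02] [-4.61602183  0.06109445  5.1627882 ]
```

View pics/t5.png

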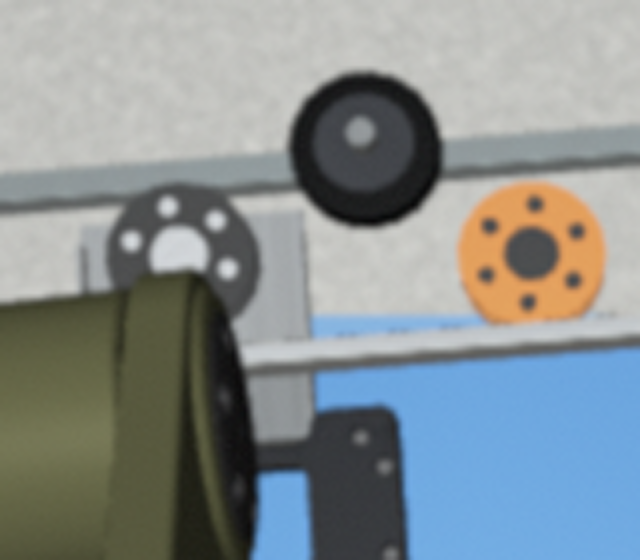

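The nose is at row ~213 and the backstop edge at ~185, so about 1 cm remains. Creeping on until it touches.

Call:
{"api": "apply_moves", "payload": {"deltas": [[255,0.3,0.02,0,0,0,0],[255,0.2,0.02,0,0,0,0],[255,0.2,0.01,0,0,0,0],[255,0,0,0,0,0,0]]}}

```text
time_s: 10.7
ee_pos: [0.5581, 0.1005, 0.0375]
eef_rot: [-3.142, 0.0, 0.078]
force: [-3.7, 0.4, 5.9]
grip_width: 0.0161
grip_force: 55.0
```

Call:
{"api": "apply_moves", "payload": {"deltas": [[255,0.2,0.02,0,0,0,0],[255,0.1,0.01,0,0,0,0],[255,0,0,0,0,0,0]]}}

```text
time_s: 11.0
ee_pos: [0.5589, 0.1006, 0.0374]
eef_rot: [3.141, 0.006, 0.078]
force: [-24.6, -3.1, 18.9]
grip_width: 0.0157
grip_force: 55.0
```

The force jump shows the nose is on the backstop. Pulling out gently.

Call:
{"api": "apply_moves", "payload": {"deltas": [[255,-0.2,-0.02,0,0,0,0],[255,-0.2,-0.02,0,0,0,0],[255,-0.3,-0.02,0,0,0,0],[255,-0.3,-0.02,0,0,0,0],[255,-0.4,-0.03,0,0,0,0],[255,-0.4,-0.03,0,0,0,0],[255,-0.4,-0.03,0,0,0,0],[255,-0.4,-0.03,0,0,0,0],[255,-0.3,-0.02,0,0,0,0],[255,-0.2,-0.02,0,0,0,0]]}}

```text
time_s: 12.0
ee_pos: [0.5297, 0.0984, 0.0375]
eef_rot: [3.142, -0.0, 0.078]
force: [3.8, 0.6, 3.3]
grip_width: 0.0159
grip_force: 55.0
```

```bash
python3 - <<'E'
from h import *
o=ctrl.get_obs();print(o["time_s"],o["ee_pos"],o["eef_rot"],o["force"])
t=ctrl.camera("top")["img"]
cv2.imwrite("pics/t6.png",cv2.resize(t[60:200,180:340,::-1],None,fx=4,fy=4,interpolation=cv2.INTER_CUBIC))
E
```

```text
12.0 [0.52967255 0.09837459 0.03753967] [ 3.14157948e+00 -1.85111006e-04  7.78553551e-02] [3.78420622 0.63917382 3.26562827]
```

View pics/t6.png

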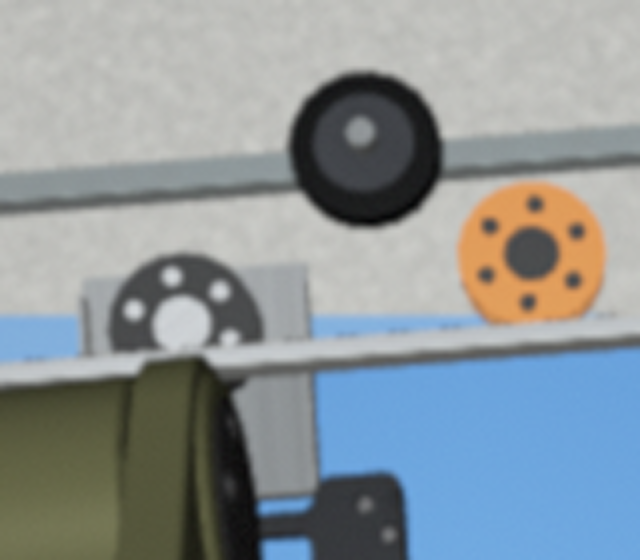

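The spool rides with the blade: hub now at (182,325), having moved with the nose. Continuing out.

Call:
{"api": "apply_moves", "payload": {"deltas": [[255,-0.2,-0.02,0,0,0,0],[255,-0.4,-0.03,0,0,0,0],[255,-0.6,-0.05,0,0,0,0],[255,-0.7,-0.05,0,0,0,0],[255,-0.7,-0.05,0,0,0,0],[255,-0.7,-0.05,0,0,0,0],[255,-0.7,-0.05,0,0,0,0],[255,-0.7,-0.05,0,0,0,0],[255,-0.7,-0.05,0,0,0,0],[255,-0.7,-0.05,0,0,0,0]]}}

```text
time_s: 13.05
ee_pos: [0.4684, 0.0938, 0.0375]
eef_rot: [-3.142, -0.0, 0.078]
force: [6.4, 0.1, 4.4]
grip_width: 0.016
grip_force: 55.0
```

Call:
{"api": "apply_moves", "payload": {"deltas": [[255,-0.7,-0.05,0,0,0,0],[255,-0.7,-0.05,0,0,0,0],[255,-0.7,-0.05,0,0,0,0],[255,-0.7,-0.05,0,0,0,0],[255,-0.6,-0.05,0,0,0,0],[255,-0.4,-0.03,0,0,0,0],[255,-0.2,-0.02,0,0,0,0],[255,0,0,0,0,0,0]]}}

```text
time_s: 13.85
ee_pos: [0.4283, 0.0909, 0.0375]
eef_rot: [-3.142, 0.001, 0.078]
force: [1.9, -0.8, 6.8]
grip_width: 0.0157
grip_force: 55.0
```

Call:
{"api": "apply_moves", "payload": {"deltas": [[180,0,0,0,0,0,0],[150,0,0,0,0,0,0],[130,0,0,0,0,0,0],[130,0,0,0,0,0,0],[130,0,0,0,0,0,0]]}}

```text
time_s: 14.35
ee_pos: [0.4287, 0.0908, 0.0373]
eef_rot: [3.142, 0.001, 0.078]
force: [0.1, 0.3, -0.1]
grip_width: 0.0459
grip_force: 0.0
```

Call:
{"api": "apply_moves", "payload": {"deltas": [[130,0,0,0.5,0,0,0],[130,0,0,1,0,0,0],[130,0,0,2,0,0,0],[130,0,0,3,0,0,0],[130,0,0,3,0,0,0],[130,-1,-2,3,0,0,0],[130,-1,-4,2,0,0,0],[130,-1,-4,1,0,0,0],[130,-1,-4,0,0,0,0],[130,0,0,0,0,0,0]]}}

```text
time_s: 15.35
ee_pos: [0.3881, -0.0523, 0.1937]
eef_rot: [3.141, -0.002, 0.074]
force: [-0.3, 1.0, -0.4]
grip_width: 0.0464
grip_force: 0.0
```

```bash
python3 - <<'E'
from h import *
o=ctrl.get_obs();print(o["time_s"],o["ee_pos"],o["force"],o["grip_width"])
s=ctrl.camera("side")["img"];t=ctrl.camera("top")["img"]
a=cv2.resize(t[70:350,140:400],None,fx=1.5,fy=1.5);b=s[130:400,60:460]
f=np.zeros((len(a),a.shape[1]+b.shape[1],3),np.uint8);f[:,:a.shape[1]]=a;f[:len(b),a.shape[1]:]=b
cv2.imwrite("pics/f7.png",f[:,:,::-1])
E
```

```text
15.35 [ 0.38805049 -0.05225289  0.19366519] [-0.31416106  1.00405062 -0.37507126] 0.04635120708346119
```

View pics/f7.png

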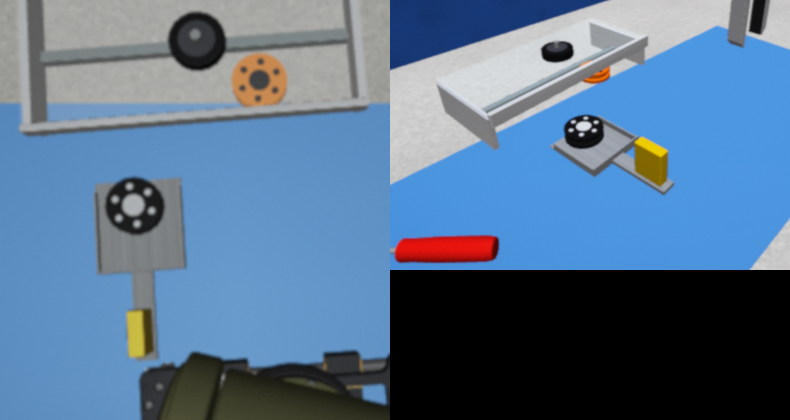

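The final views show the scoop flat on the bench and the spool flat on its blade at (134,205), clear of the lip. The orange spool and reel frame haven't moved, and the gripper is clear.

```bash
python3 -c "
from station import ctrl
print(ctrl.hand_in())"
```

```text
the job is handed in; nothing more can be done
None
```

The black spool is out from under the shelf and resting flat on the scoop's blade, the scoop is lying flat on the bench, the orange spool hasn't moved, and I handed the job in at about 15 s.

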